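# Weigh the turned wheel against two collets

### The arm

A 7-joint arm with a two-finger parallel gripper is mounted at the origin on a cart in front of the work surface, level with it; the furniture and walls round the work are solid. World frame = base frame: x ahead of the robot, y to its left, z up, the work surface at z = 0. Lengths are in m, angles in rad, forces in N, time in s.
With the tool pointing down it reaches from about 0.35 to 0.9 m from the base axis. Payload 8.1 kg.
Tool frame: the origin (TCP) lies between the finger pads; the fingertips stand ahead of it and the grasp point (between the pads) is the TCP (arm.nose_length is the z of the fingertips in the tool frame, in m); z points along the fingers, y is the line along which they close (so a half turn about z gives the same grasp; the last joint's range is limited). The gripper opens to 92 mm and grips with 3 to 60 N. Pads are 19 mm wide; open, the fingers measure 130 mm over their backs; the gripper's body (75 mm by 190 mm) begins 47 mm behind the grasp point.
Start: joints at [1.093, 0.434, 0.025, 1.573, -0.012, 1.134, -0.075], TCP at [0.229, -0.582, 0.246] pointing down, gripper open.
Joint ranges: [-2.62, 2.62], [-0.44, 2.09], [-1.27, 1.32], [0.08, 2.57], [-1.32, 4.46], [0.12, 2], [-2.74, 2.74]. Speed limits (rad/s): [2.22, 2.22, 3.01, 3.01, 3.14, 3.14, 3.14].

### API

Orientations are given as a rotation vector (axis times angle).
In Python, from cell import sensors, optics, arm gives the robot as it stands.
- The arm moves only by the tool arm_command, never from a script. Its argument "deltas" is one flat list of numbers, 7 for each row, row after row: the turn, a rotation vector about the world's x, y, z as a fraction of full scale, then the shift along the world's x, y, z as a fraction of full scale, then the finger opening in mm, from 0 to 91.8. In form: [wx, wy, wz, dx, dy, dz, fingers, wx, wy, wz, dx, dy, dz, fingers, ...]. A call has 1 to 20 rows; each row is the pose to reach, as a shift and turn from the pose commanded when the call began; what a row does not reach only later rows make up. Full scale, the value 1, is 1 m for a shift and 90 degrees for a turn. A row lasts 1/10 s, in which the tool goes at most 50 mm and 8.59 degrees, less where a joint would pass 70% of its speed; a pose out of reach is approached as far as the arm can. A call with a number of a shift or a turn outside -1 to 1 is refused whole. A call with a gripper value outside its range is refused whole. The fingers move at their own pace and stop on an object; "force" is the grip in N (left out, the last holds). Time passes only in rows, so rows that repeat a pose let the fingers close. It gives the time, the measured TCP pose, the force, the opening and the grip force at its end, in the units of the state.
- sensors.observe(): the state, without advancing time (a new reading comes with each control period).
- optics.get_image(name): name is "side" or "top"; returns the picture (384x512x3 uint8, blue, green, red); there is no depth.
- optics.calibration(name): a dict with "camera_matrix" (3x3 intrinsics, pixels), "rvec" (rotation vector, rad) and "tvec" (3), from world to camera coordinates, as OpenCV has them. Camera axes: x right, y down, z forward; pixel columns grow to the right and rows downward; lengths in m; the calibration is good to about 2 mm. A picture is of the moment at which its call begins. calibration takes no time and is no camera call.
- arm.sign_off(): hands the job in; it is judged then, once.
The state is a dict: "clock": time; "joints": joint angles; "dq": joint speeds; "joint_efforts": joint torques, N m; "position": TCP position; "ee_rot": TCP orientation; "force": force on the tool from outside, world axes, zero at the start; "ft_torque": the same for the moment, N m; "width": opening from 0.0 (shut) to 1.0 (fully open); "gripper_force": force on a finger pad.
Only numpy, scipy, OpenCV 4.12 (cv2) and the standard library are available. Lean on these libraries where they do the work, as an engineer would, in place of code of your own. Each camera call takes 0.05 s, during which the arm holds its last target. There are 200 camera calls.

### The job

The turned wheel should weigh as much as the two spring collets together, but all three have been put into the same pan of the balance. Move the wheel (or else both collets) across into the empty pan so that both pans come to rest level, and leave all three parts in the pans, flat and upright as they stand now.

Things in the scene. Friction and masses are not known exactly. Their poses are not given: they have to be found in the camera images.
- balance: Green balance, fixed. Origin: underside centre, on the worktop; y axis along its length, z up; it may stand turned any way. Brass pans (170 mm wide, 9 mm rim, flat floor 150 mm wide) centred at y = +93 and -93 mm, x = 0. Pans stay horizontal; one sinks as the other rises. Pan floors 85 mm above origin when weights are equal; 100 g or more apart: heavy 65, light 105 mm. They settle in 2 s and yield to light pressure.
- wheel_mid (a point): Centre (half-way up) of the turned aluminium wheel lying in a balance pan: light disc with holes, 46 mm across, 21 mm high, 100 g, axis (z) vertical. At the start both collets share its pan; each part is about 46 mm from the pan's centre, neighbours about 80 mm apart. The wheel lying on the worktop is another one, not part of the job.
- collet_a_mid (a point): Centre (half-way up) of one of the two alike grey spring collets in the balance pan: a cone-shaped steel sleeve standing upright, 26 mm across, 31 mm high, 50 g, axis (z) vertical.
- collet_b_mid (a point): Centre (half-way up) of the other spring collet in the pan: 26 mm across, 31 mm high, 50 g, standing upright, axis (z) vertical.
Mind the look-alikes: they are no part of the job. Leave any blue or purple look-alike of the part that bears collet_b_mid alone.

How it is judged:
At the end, for the whole second after the job is handed in: The wheel is in one pan and both collets are in the other, released, each flat or upright within about 14 degrees, and the pans are level: the parts stand at the height of level pans within 8 mm (((y of wheel_mid in the frame of balance above 0.03 m and y of each of collet_a_mid, collet_b_mid in the frame of balance below -0.03 m) or (y of wheel_mid in the frame of balance below -0.03 m and y of each of collet_a_mid, collet_b_mid in the frame of balance above 0.03 m)) and z of wheel_mid in the frame of balance between 0.0875 and 0.1035 m and angle between each of wheel_mid, collet_a_mid, collet_b_mid's own z axis and vertical below 0.25 rad and horizontal distance between each of wheel_mid, collet_a_mid, collet_b_mid and balance below 0.18 m and z of collet_a_mid in the frame of balance between 0.0925 and 0.1085 m and z of collet_b_mid in the frame of balance between 0.0925 and 0.1085 m); the robot touches nothing.
It also fails if it takes over 48 s, if anything falls off the work surface, if the arm or the gripper's body presses on something with over 40 N, if the wrist force passes 120 N, or if a joint passes its speed limit or range.

## Working session

There is one attempt and no reset: what is moved stays moved. The work goes in short steps, Python scripts to look and compute and a tool call to move; the robot and the scene stay as the last step left them, time stands still between calls to the robot, and variables do not carry over. Pictures are saved under pics/ and viewed, at most 10 in all, crops included, and the job is handed in when it is done.

Besides the shell and the picture viewer there is one more tool, called by a JSON object that holds its "api" and its "payload". arm_command: Moves the arm, as the interface text tells. Its arguments: {"type":"object","properties":{"deltas":{"type":"array","items":{"type":"number"}},"force":{"type":"number"}},"required":["deltas"]}

```bash
mkdir -p pics; python3 - <<'E'
from cell import sensors, optics, arm
import cv2
for n in("top","side"):
    cv2.imwrite(f"pics/{n}0.png",optics.get_image(n)); c=optics.calibration(n); print(c)
print(sensors.observe(),arm.nose_length)
E
```

```text
{'camera_matrix': array([[354.99494716,   0.        , 247.90750735],
       [  0.        , 354.99494716, 190.29805223],
       [  0.        ,   0.        ,   1.        ]]), 'rvec': array([ 2.14297069, -2.16785972,  0.10834941]), 'tvec': array([-0.01884297,  0.53806677,  0.87994377])}
{'camera_matrix': array([[441.05413715,   0.        , 261.95719735],
       [  0.        , 441.05413715, 185.17993959],
       [  0.        ,   0.        ,   1.        ]]), 'rvec': array([ 0.3290802 , -2.62753419,  1.47314276]), 'tvec': array([0.5107318 , 0.14258071, 0.74486187])}
{'clock': 0.1, 'joints': array([ 1.09340286,  0.43520136,  0.02499233,  1.57400654, -0.01157363,
        1.13397784, -0.07512386]), 'dq': array([ 0.0003005 , -0.00325976, -0.00018686, -0.00313907,  0.00024287,
       -0.00090011,  0.00125686]), 'joint_efforts': array([ 3.52203468e-03, -6.69130898e+01,  9.88485552e-01, -3.15149260e+01,
       -6.05432200e-02,  3.75015568e-02,  8.62741899e-05]), 'position': array([ 0.22857964, -0.58124359,  0.24499363]), 'ee_rot': array([-3.08526095e+00, -5.84873853e-01,  6.74595247e-04]), 'force': array([-0.59259729, -0.57834869, -0.32253089]), 'ft_torque': array([-0.02369584, -0.00710721, -0.01706761]), 'gripper_force': 0.0, 'width': 0.9982323770647265} 0.019
```

View pics/top0.png

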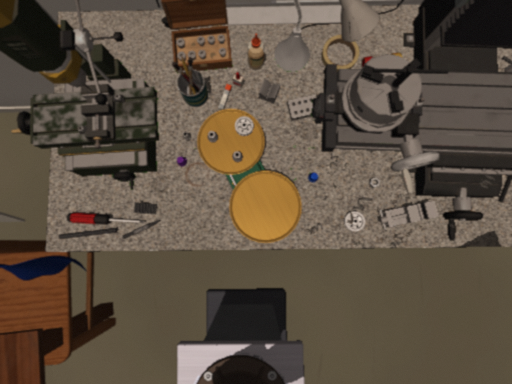

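View pics/side0.png

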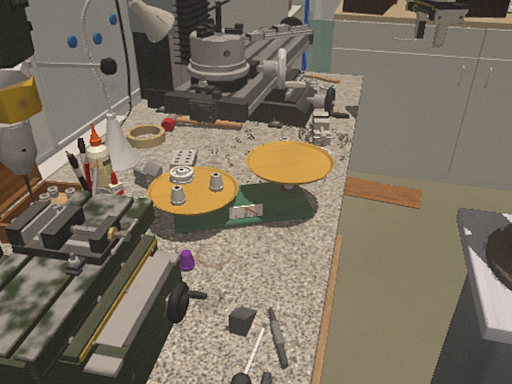

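The top view shows the loaded pan at about (232,141), with the wheel at (244,126) and the collets at (212,136) and (237,156). The empty pan is at (265,205). The side view shows the wheel at (181,175) and the collets at (216,182) and (178,195); the purple look-alike is on the worktop.

```bash
cat > h.py <<'E'
from cell import sensors, optics, arm
import cv2, numpy as np
from scipy.spatial.transform import Rotation as R
def ray(n,uv,z):
    c=optics.calibration(n); M=cv2.Rodrigues(c["rvec"])[0]; o=-M.T@c["tvec"]
    d=M.T@np.linalg.inv(c["camera_matrix"])@[uv[0],uv[1],1.]
    return o+d*(z-o[2])/d[2]
def tri(u,v):
    P=[]
    for n in("top","side"):
        c=optics.calibration(n); P.append(c["camera_matrix"]@np.c_[cv2.Rodrigues(c["rvec"])[0],c["tvec"]])
    X=cv2.triangulatePoints(P[0],P[1],np.float64(u),np.float64(v)); return X[:3,0]/X[3,0]
E
python3 - <<'E'
from h import *
im=cv2.imread("pics/top0.png"); hsv=cv2.cvtColor(im,cv2.COLOR_BGR2HSV)
m=cv2.inRange(hsv,(12,120,100),(30,255,255)); m[:100]=0;m[250:]=0
for c in cv2.findContours(m,0,1)[0]:
    if cv2.contourArea(c)>1500:
        e=cv2.fitEllipse(cv2.convexHull(c)); print("pan",e, ray("top",e[0],.074),ray("top",e[0],.114))
        h=np.zeros_like(m); cv2.drawContours(h,[cv2.convexHull(c)],-1,255,-1); h=cv2.erode(h,np.ones((5,5)))
        g=cv2.inRange(hsv,(0,0,0),(180,110,255))&h
        for d in cv2.findContours(g,0,1)[0]:
            if cv2.contourArea(d)>15: print(" part",cv2.minEnclosingCircle(d),cv2.contourArea(d))
# wheel top, collet tops
for uv,z in(((244,125.5),.086),((212.5,135.5),.096),((237.5,155.5),.096)): print(uv,ray("top",uv,z))
print("tri",tri((244,125.5),(181,172)),tri((212.5,135.5),(178,188)),tri((237.5,155.5),(216,175)))
print(R.from_rotvec(sensors.observe()["ee_rot"]).as_matrix().round(3))
cv2.imwrite("pics/z.png",np.hstack([cv2.resize(im[100:180,190:270],(400,400)),cv2.resize(cv2.imread("pics/side0.png")[150:230,140:220],(400,400))]))
E
```

```text
pan ((265.0335693359375, 206.21836853027344), (72.37248229980469, 72.56780242919922), 177.39328002929688) [ 0.49338947 -0.06682892  0.074     ] [ 0.49060253 -0.06547001  0.114     ]
pan ((230.49415588378906, 141.1689453125), (65.75593566894531, 67.39923095703125), 77.13971710205078) [0.65621267 0.01629688 0.074     ] [0.64586474 0.01379569 0.114     ]
 part ((237.0, 156.0), 5.099119663238525) 65.5
 part ((212.5, 136.0), 5.590270042419434) 71.0
 part ((243.61111450195312, 125.5), 9.852401733398438) 275.0
(244, 125.5) [ 0.69207066 -0.01791645  0.086     ]
(212.5, 135.5) [0.66523426 0.05856091 0.096     ]
(237.5, 155.5) [ 0.61496287 -0.00178828  0.096     ]
tri [ 0.69420352 -0.01781789  0.07795198] [0.6661449  0.05896798 0.09187438] [ 0.6158889  -0.00160413  0.09193928]
[[ 0.931  0.366 -0.001]
 [ 0.366 -0.931  0.001]
 [-0.    -0.001 -1.   ]]
```

View pics/z.png

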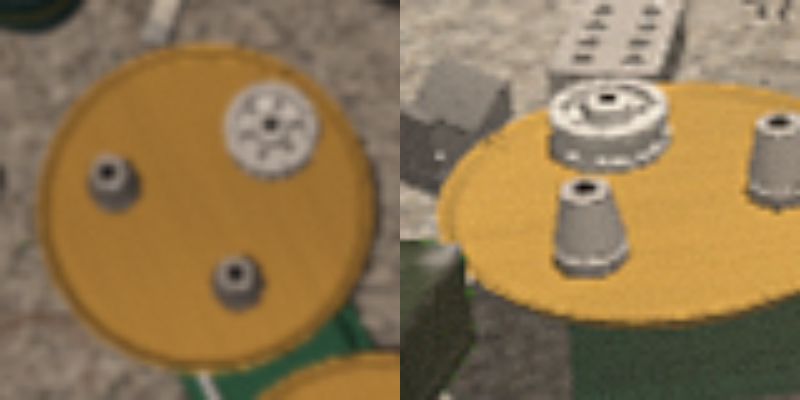

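```bash
python3 - <<'E'
from h import *
s=cv2.imread("pics/side0.png")[110:210,60:210];t=cv2.imread("pics/top0.png")[60:160,170:290]
cv2.imwrite("pics/z2.png",np.hstack([cv2.resize(s,(450,300)),cv2.resize(t,(350,300))]))
print(tri((244.2,124.8),(181.6,169.6)),ray("top",(244.2,124.8),.086))
E
```

```text
[ 0.69347687 -0.01870181  0.08310766] [ 0.69383485 -0.01842553  0.086     ]
```

View pics/z2.png

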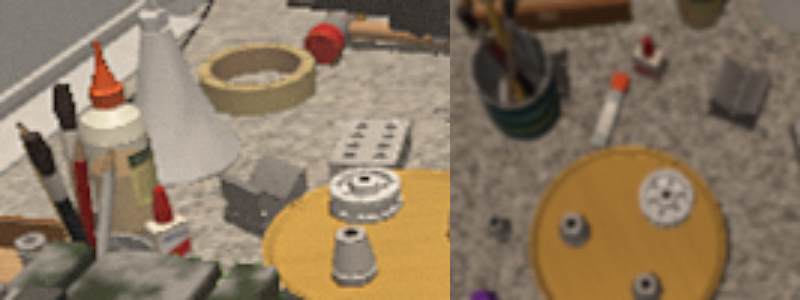

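The marker is lying flat and the tall objects are all more than 150 mm from the wheel, so the way is clear. I'll move above the empty pan first while turning the tool.

{"api": "arm_command", "payload": {"deltas": [0,0,1,0.26,0.516,0.03,60,0,0,1,0.26,0.516,0.03,60,0,0,1,0.26,0.516,0.03,60,0,0,1,0.26,0.516,0.03,60,0,0,1,0.26,0.516,0.03,60,0,0,1,0.26,0.516,0.03,60,0,0,1,0.26,0.516,0.03,60,0,0,1,0.26,0.516,0.03,60,0,0,1,0.26,0.516,0.03,60,0,0,1,0.26,0.516,0.03,60,0,0,1,0.26,0.516,0.03,60,0,0,1,0.26,0.516,0.03,60,0,0,1,0.26,0.516,0.03,60,0,0,1,0.26,0.516,0.03,60], "force": 15}}

```text
clock: 1.5
position: [0.4885, -0.0655, 0.2753]
ee_rot: [-1.767, -2.597, 0.001]
force: [0.2, -0.2, -0.6]
width: 0.657
gripper_force: 0.0
```

{"api": "arm_command", "payload": {"deltas": [0,0,0.295,0.205,0.047,-0.1,60,0,0,0.295,0.205,0.047,-0.1,60,0,0,0.295,0.205,0.047,-0.1,60,0,0,0.295,0.205,0.047,-0.1,60,0,0,0.295,0.205,0.047,-0.1,60,0,0,0.295,0.205,0.047,-0.12,60,0,0,0.295,0.205,0.047,-0.125,60,0,0,0.295,0.205,0.047,-0.125,60]}}

```text
clock: 2.3
position: [0.6925, -0.0207, 0.1496]
ee_rot: [-1.127, -2.93, 0.003]
force: [-0.2, -1.2, 0.2]
width: 0.656
gripper_force: 0.0
```

```bash
python3 - <<'E'
from h import *
s=optics.get_image("side");t=optics.get_image("top")
cv2.imwrite("pics/z3.png",np.hstack([cv2.resize(s[100:240,120:260],(400,400)),cv2.resize(t[80:180,190:290],(400,400))]))
o=sensors.observe();print(o["clock"],o["position"],R.from_rotvec(o["ee_rot"]).as_matrix().round(3)[:,1],o["joints"])
E
```

```text
2.4 [ 0.69354404 -0.01990817  0.15178098] [ 0.67   0.743 -0.   ] [ 0.28099549  0.69161822 -0.55570421  1.45694433  0.38747911  1.10274131
  0.48980045]
```

View pics/z3.png

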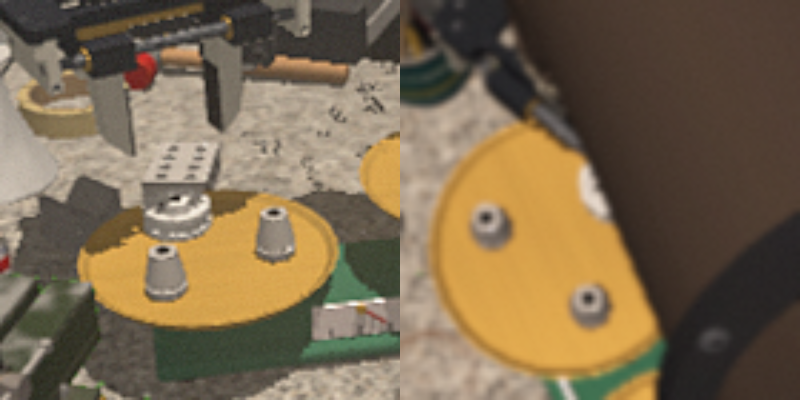

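Over the loaded pan, the fingers straddle the wheel and clear both collets. Next I go down and grip.

{"api": "arm_command", "payload": {"deltas": [0,0,0,0,0.001,-0.03,60,0,0,0,0,0.001,-0.05,60,0,0,0,0,0.001,-0.061,60,0,0,0,0,0.001,-0.063,60,0,0,0,0,0.001,-0.063,60,0,0,0,0,0.001,-0.063,35,0,0,0,0,0.001,-0.063,35,0,0,0,0,0.001,-0.063,35,0,0,0,0,0.001,-0.063,35,0,0,0,0,0.001,-0.063,35], "force": 15}}

```text
clock: 3.4
position: [0.6943, -0.0176, 0.0888]
ee_rot: [1.125, 2.932, 0.001]
force: [-1.2, -0.5, 5.9]
width: 0.496
gripper_force: 15.0
```

{"api": "arm_command", "payload": {"deltas": [0,0,0,0,0,0.03,35,0,0,0,0,0,0.07,35,0,0,0,0,0,0.11,35,0,0,0,-0.04,-0.01,0.12,35,0,0,0,-0.08,-0.02,0.12,35,0,0,0,-0.12,-0.03,0.12,35,0,0,0,-0.16,-0.04,0.12,35,0,0,0,-0.2,-0.047,0.12,35,0,0,0,-0.204,-0.048,0.1,35,0,0,0,-0.204,-0.048,0.07,35,0,0,0,-0.204,-0.048,0.06,35,0,0,0,-0.204,-0.048,0.06,35,0,0,0,-0.204,-0.048,0.06,35]}}

```text
clock: 4.7
position: [0.4904, -0.0652, 0.1484]
ee_rot: [1.124, 2.933, 0.001]
force: [0.2, 0.2, -0.6]
width: 0.499
gripper_force: 15.0
```

```bash
python3 - <<'E'
from h import *
s=optics.get_image("side")
cv2.imwrite("pics/z4.png",cv2.resize(s[90:240,120:360],(768,480)))
o=sensors.observe();print(o["clock"],o["position"],o["force"],o["width"])
E
```

```text
4.75 [ 0.49065502 -0.06523882  0.14864388] [ 0.33936044  0.48584656 -0.64076157] 0.4956460750485216
```

View pics/z4.png

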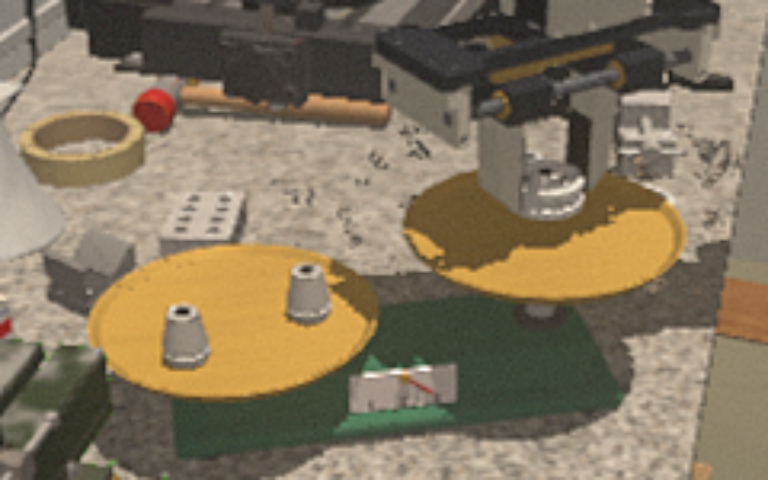

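The wheel is held level above the middle of the empty pan, and both collets stand upright in the other. I'll lower it slowly, let the pan sink to level, then release.

{"api": "arm_command", "payload": {"deltas": [0,0,0,0,0,-0.01,35,0,0,0,0,0,-0.015,35,0,0,0,0,0,-0.018,35,0,0,0,0,0,-0.02,35,0,0,0,0,0,-0.022,35,0,0,0,0,0,-0.024,35,0,0,0,0,0,-0.026,35,0,0,0,0,0,-0.028,35,0,0,0,0,0,-0.03,35,0,0,0,0,0,-0.031,35,0,0,0,0,0,-0.032,35,0,0,0,0,0,-0.033,35,0,0,0,0,0,-0.034,35,0,0,0,0,0,-0.035,35,0,0,0,0,0,-0.036,35,0,0,0,0,0,-0.037,35,0,0,0,0,0,-0.038,35,0,0,0,0,0,-0.039,35,0,0,0,0,0,-0.039,35,0,0,0,0,0,-0.039,35]}}

```text
clock: 6.75
position: [0.4898, -0.0656, 0.1087]
ee_rot: [1.125, 2.933, 0.0]
force: [0.2, 0.3, 0.5]
width: 0.494
gripper_force: 15.0
```

Now I open the fingers gently, wait, then retreat upward.

{"api": "arm_command", "payload": {"deltas": [0,0,0,0,0,0,50,0,0,0,0,0,0,55,0,0,0,0,0,0,60,0,0,0,0,0,0,64,0,0,0,0,0,0,64,0,0,0,0,0,0,64,0,0,0,0,0,0,64,0,0,0,0,0,0,64,0,0,0,0,0,0.01,64,0,0,0,0,0,0.03,64,0,0,0,0,0,0.06,64,0,0,0,0,0,0.1,64,0,0,0,0,0,0.14,64,0,0,0,0,0,0.15,64,0,0,0,0,-0.05,0.15,64,0,0,0,0,-0.1,0.15,64,0,0,0,0,-0.15,0.15,64,0,0,0,0,-0.2,0.15,64,0,0,0,0,-0.25,0.15,64,0,0,0,0,-0.25,0.15,64]}}

```text
clock: 8.75
position: [0.4873, -0.3241, 0.2578]
ee_rot: [-1.14, -2.927, 0.005]
force: [-0.2, -0.7, -0.3]
width: 0.696
gripper_force: 0.0
```

{"api": "arm_command", "payload": {"deltas": [0,0,0,0,0,0,64,0,0,0,0,0,0,64,0,0,0,0,0,0,64,0,0,0,0,0,0,64,0,0,0,0,0,0,64,0,0,0,0,0,0,64,0,0,0,0,0,0,64,0,0,0,0,0,0,64,0,0,0,0,0,0,64,0,0,0,0,0,0,64]}}

```text
clock: 9.75
position: [0.4897, -0.3157, 0.2587]
ee_rot: [-1.125, -2.933, -0.0]
force: [-0.4, -0.0, -0.1]
width: 0.702
gripper_force: 0.0
```

```bash
python3 - <<'E'
from h import *
s=optics.get_image("side");t=optics.get_image("top")
cv2.imwrite("pics/z5.png",np.vstack([cv2.resize(s[140:240,140:340],(600,300)),cv2.resize(t[100:250,150:450],(600,300))]))
o=sensors.observe();print(o["clock"],o["position"],o["force"],o["width"])
E
```

```text
9.85 [ 0.48976031 -0.31564087  0.25871614] [-0.54245198 -0.30350334  0.46138464] 0.6970711882614361
```

View pics/z5.png

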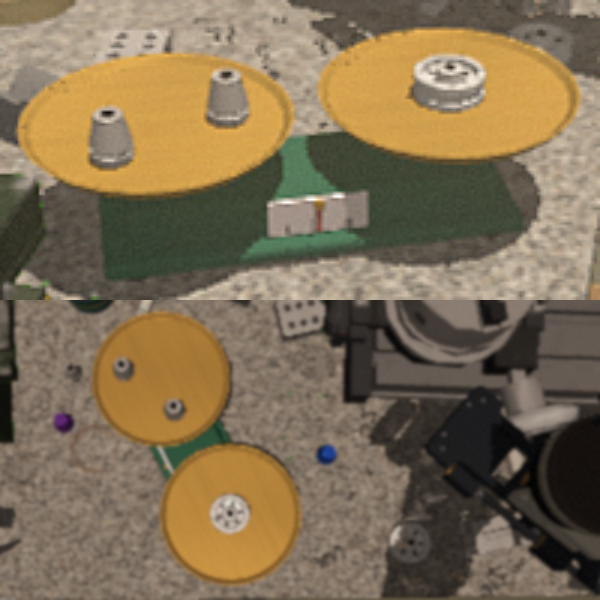

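The pointer stands vertical and the pans are level. The wheel is flat in one pan, both collets are upright in the other, and the arm is clear with wrist force near zero.

```bash
python3 -c "
from cell import arm; print(arm.sign_off())"
```

```text
the job is handed in; nothing more can be done
None
```

I moved the wheel into the empty pan and handed the job in at about 10 s: the last picture shows the pans level, both collets upright in the other pan and the arm clear; no verdict came back.

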